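# Sort the cleared-off microscopy bits into their trays

### The job

Clear up in front of the microscope: sort the five loose things into the trays where they belong. The red-capped and the blue-capped vial go into the blue two-bay tray, one in each bay, standing upright; the black-and-white objective can, upright, and the flat black dust cap, lying flat, go into the green two-bay tray, one in each bay; the eraser goes flat into the small yellow tray. Leave the glass dish with the brown seeds where it stands among them.

Things in the scene. Friction and masses are not known exactly. Their poses are not given: they have to be found in the camera images.
- vial_red: Clear glass vial with a red cap and pink filling, diameter 18 mm, 58 mm tall, about 20 g, standing upright on the desk. Origin: centre of its underside; z up along its axis.
- vial_blue: Clear glass vial with a blue cap and sand-coloured filling, diameter 18 mm, 58 mm tall, about 20 g, standing upright on the desk. Origin: centre of its underside; z up along its axis.
- objective_can: Round screw can of a spare objective, white body (39 mm diameter, up to 34 mm high) and black cap (42 mm diameter, 34 to 48 mm high), 48 mm tall in all, about 50 g, standing upright. Origin: centre of its underside; z up.
- dust_cap: Flat round black eyepiece dust cap, diameter 35 mm, 14 mm high, about 15 g, lying flat on the desk. Origin: centre of its underside; z up.
- eraser: Rubber eraser, white with a blue sleeve, 19 mm (its x) by 42 mm (its y) by 12 mm high, about 16 g, lying flat at any yaw. Origin: centre of its underside; z up.
- seed_dish: Round glass petri dish with a few brown seeds in it, diameter 60 mm, 14 mm high, 30 g, loose, a bystander that must stay where it is. It stands in one row with the five things to sort, about 10 cm from its neighbours. Origin: centre of its underside.
- sample_tray: Blue low open plastic tray with two bays, for the two vials. 105 (x) by 165 (y) by 22 mm high; walls, floor and divider 3 mm. The wall-high divider along x through the middle makes two bays, each 99 (x) by 78 (y) inside, centred 40.5 mm to +y and -y of the origin (centre of the tray's underside, z up; blank card on its -x side). Fixed to the desk; place and yaw vary.
- optics_tray: Green low open plastic tray with two bays, for the objective can and the dust cap. 105 (x) by 165 (y) by 22 mm high; walls, floor and divider 3 mm. The wall-high divider along x through the middle makes two bays, each 99 (x) by 78 (y) inside, centred 40.5 mm to +y and -y of the origin (centre of the tray's underside, z up; blank card on its -x side). Fixed to the desk; place and yaw vary.
- stationery_tray: Yellow low open plastic tray with a single bay, for the eraser. Outside 105 (its x) by 115 (its y) by 22 high, walls and floor 3 mm thick, so 99 by 109 inside. Origin: centre of the tray's underside, z up; its front with a small blank card faces -x. Fastened to the desk, does not slide; its place and yaw differ at every start.

How it is judged:
At the end, for the whole second after the job is handed in: Both vials upright (within 9 degrees) on the floor of the blue tray, one per bay; the can upright (same limit) and the dust cap flat in the green tray, one per bay, in either order; the eraser flat in the yellow tray; seed dish within 30 mm of its start; all at rest and released ((((x of vial_red in the frame of sample_tray between -0.05 and 0.05 m and y of vial_red in the frame of sample_tray between 0.004 and 0.078 m and z of vial_red in the frame of sample_tray below 0.009 m and angle between vial_red's own z axis and vertical below 0.15 rad) and (x of vial_blue in the frame of sample_tray between -0.05 and 0.05 m and y of vial_blue in the frame of sample_tray between -0.078 and -0.004 m and z of vial_blue in the frame of sample_tray below 0.009 m and angle between vial_blue's own z axis and vertical below 0.15 rad)) or ((x of vial_red in the frame of sample_tray between -0.05 and 0.05 m and y of vial_red in the frame of sample_tray between -0.078 and -0.004 m and z of vial_red in the frame of sample_tray below 0.009 m and angle between vial_red's own z axis and vertical below 0.15 rad) and (x of vial_blue in the frame of sample_tray between -0.05 and 0.05 m and y of vial_blue in the frame of sample_tray between 0.004 and 0.078 m and z of vial_blue in the frame of sample_tray below 0.009 m and angle between vial_blue's own z axis and vertical below 0.15 rad))) and (((x of objective_can in the frame of optics_tray between -0.05 and 0.05 m and y of objective_can in the frame of optics_tray between 0.004 and 0.078 m and z of objective_can in the frame of optics_tray below 0.009 m and angle between objective_can's own z axis and vertical below 0.15 rad) and (x of dust_cap in the frame of optics_tray between -0.05 and 0.05 m and y of dust_cap in the frame of optics_tray between -0.078 and -0.004 m and z of dust_cap in the frame of optics_tray below 0.0195 m and angle between the z axis of dust_cap and the z axis of optics_tray, either way round below 0.15 rad)) or ((x of objective_can in the frame of optics_tray between -0.05 and 0.05 m and y of objective_can in the frame of optics_tray between -0.078 and -0.004 m and z of objective_can in the frame of optics_tray below 0.009 m and angle between objective_can's own z axis and vertical below 0.15 rad) and (x of dust_cap in the frame of optics_tray between -0.05 and 0.05 m and y of dust_cap in the frame of optics_tray between 0.004 and 0.078 m and z of dust_cap in the frame of optics_tray below 0.0195 m and angle between the z axis of dust_cap and the z axis of optics_tray, either way round below 0.15 rad))) and x of eraser in the frame of stationery_tray between -0.05 and 0.05 m and y of eraser in the frame of stationery_tray between -0.054 and 0.054 m and z of eraser in the frame of stationery_tray below 0.018 m and angle between the z axis of eraser and the z axis of stationery_tray, either way round below 0.15 rad and linear speed of each of vial_red, vial_blue, objective_can, dust_cap, eraser, seed_dish below 0.02 m/s and distance of seed_dish from where it was at the start of the episode below 0.03 m); the robot touches nothing.
It fails at once if the seed dish was shoved or carried off (more than 30 mm) (distance of seed_dish from where it was at the start of the episode above 0.03 m).
It also fails if it takes over 106 s, if anything falls off the work surface, if the arm or the gripper's body presses on something with over 40 N, if the wrist force passes 120 N, or if a joint passes its speed limit or range.

### The arm

A 6-joint arm with a two-finger parallel gripper is mounted at the origin on a cart in front of the work surface, level with it; the furniture and walls round the work are solid. World frame = base frame: x ahead of the robot, y to its left, z up, the work surface at z = 0. Lengths are in m, angles in rad, forces in N, time in s.
With the tool pointing down it reaches from about 0.425 to 0.95 m from the base axis. Payload 3.5 kg.
Tool frame: the origin (TCP) lies between the finger pads; the fingertips stand 22 mm ahead of it and the grasp point (between the pads) lies 3 mm ahead of it (ctrl.nose_length is the z of the fingertips in the tool frame, in m); z points along the fingers, y is the line along which they close (so a half turn about z gives the same grasp; the last joint's range is limited). The gripper opens to 85 mm and grips with 20 to 120 N. Pads are 22 mm wide; open, the fingers measure 114 mm over their backs; the gripper's body (76 mm by 85 mm) begins 54 mm behind the grasp point. The pads swing forward as they close: fully open they stand 13 mm farther back than shut.
Start: joints at [1.138, 0.286, 1.577, -0, 1.279, -0.15], TCP at [0.188, 0.648, 0.253] pointing down, gripper open.
Joint ranges: [-2.77, 2.77], [-0.9, 2.22], [0.21, 2.48], [-1.53, 4.67], [0.24, 2.81], [-2.84, 2.84]. Speed limits (rad/s): [2.79, 2.79, 3.14, 3.14, 3.14, 3.14].

### API

Orientations are given as a unit quaternion [x, y, z, w].
In Python, from plant import ctrl gives the robot as it stands. The module is installed in compiled form; this text tells all that it offers.
- The arm moves only by the tool send_rows, never from a script. Its argument "rows" is text: rows parted by semicolons, each of 7 numbers parted by spaces: the turn, a rotation vector about the tool's x, y, z in a scale on which 1.0 is 180 degrees, then the shift along the tool's x, y, z in normalised numbers (1 is 1000 mm), then the opening, from -1 (shut) to 1 (fully open). A call has 1 to 8 rows; each row is the pose to reach, as a shift and turn from the pose commanded when the call began, along the tool's axes at that moment; what a row does not reach only later rows make up. A row lasts 1/8 s, in which the tool goes at most 62.5 mm and 10.7 degrees, less where a joint would pass 70% of its speed; a pose out of reach is approached as far as the arm can. Shift and turn numbers lie between -1 and 1, and a call with a number outside is refused. A call with a gripper value outside its range is refused whole. The fingers move at their own pace and stop on an object; "grip_force" is the grip in N (left out, the last holds). Time passes only in rows, so rows that repeat a pose let the fingers close. It gives the time, the measured TCP pose, the force, the opening and the grip force at its end, in the units of the state.
- ctrl.get_state(): the state, without advancing time (a new reading comes with each control period).
- ctrl.read_camera(name): name is "side" or "top"; returns a dict with "color" (384x512x3 uint8, red, green, blue), "fx", "fy", "cx", "cy" (pixels), "extrinsics" (4x4, takes a point from world to camera coordinates). Camera axes: x right, y down, z forward; pixel columns grow to the right and rows downward; lengths in m; the calibration is good to about 2 mm. A picture is of the moment at which its call begins. There is no depth.
- ctrl.sign_off(): hands the job in; it is judged then, once.
Trained networks look in a picture, given as the dict that the camera call returned (one of the last four; its "shot" number tells which), for a name from the list of things; names that differ only in an ending like _2 or _b are one class to them, and where a whole thing is asked for, a point or a joint stands for the part that bears it (a point fixed in the world has none). Each returns a list of dicts, best first, with "p" (0 to 1); they miss things now and then, are a little off and sometimes report something else, mostly with a low value. They report only what shows in the picture. A call takes as long as a camera call.
- ctrl.look_for(picture, target): "position" ([x, y, z] in m, in the coordinates of the camera as it stood for that picture, good to about 4 mm: the middle of the surface that is visible of it).
The state is a dict: "time": time; "qpos": joint angles; "dq": joint speeds; "joint_efforts": joint torques, N m; "eef_pos": TCP position; "tcp_rot": TCP orientation; "contact_force": force on the tool from outside, world axes, zero at the start; "wrist_torque": the same for the moment, N m; "opening": opening from 0.0 (shut) to 1.0 (fully open); "finger_force": force on a finger pad.
Only numpy, scipy, OpenCV 4.12 (cv2) and the standard library are available. Lean on these libraries where they do the work, as an engineer would, in place of code of your own. Each camera call takes 0.05 s, during which the arm holds its last target. There are 200 camera calls.

## Working session

There is one attempt and no reset: what is moved stays moved. The work goes in short steps, Python scripts to look and compute and a tool call to move; the robot and the scene stay as the last step left them, time stands still between calls to the robot, and variables do not carry over. Pictures are saved under pics/ and viewed, at most 14 in all, crops included, and the job is handed in when it is done.

Besides the shell and the picture viewer there is one more tool, called after ">>>" as name(argument=value, ...) on one line, values as JSON. send_rows: Moves the arm, as the interface text tells. Its arguments: {"type":"object","properties":{"rows":{"type":"string"},"grip_force":{"type":"number"}},"required":["rows"]}

```bash
mkdir -p pics
cat > h.py <<'E'
from plant import ctrl
import numpy as np, cv2
def world(pic,p):
    E=np.array(pic["extrinsics"]); return (np.linalg.inv(E)@np.r_[p,1])[:3]
def pix(pic,w):
    c=(np.array(pic["extrinsics"])@np.r_[w,1])[:3]; return np.array([pic["fx"]*c[0]/c[2]+pic["cx"],pic["fy"]*c[1]/c[2]+pic["cy"]])
def ray(pic,u,v,z):
    E=np.linalg.inv(np.array(pic["extrinsics"])); d=E[:3,:3]@np.array([(u-pic["cx"])/pic["fx"],(v-pic["cy"])/pic["fy"],1]); o=E[:3,3]
    return o+d*(z-o[2])/d[2]
def save(pic,n): cv2.imwrite("pics/"+n,pic["color"][:,:,::-1])
E
python3 - <<'E'
from h import *
s=ctrl.get_state(); print({k:np.round(v,3) for k,v in s.items()}, ctrl.nose_length)
for n in ["top","side"]:
    p=ctrl.read_camera(n); save(p,n+"0.png"); np.savez(n+"0.npz",**{k:p[k] for k in("color","fx","fy","cx","cy","extrinsics")})
    print(n,np.round(np.linalg.inv(p["extrinsics"])[:3],2).tolist(),p["fx"])
    for t in "vial_red vial_blue objective_can dust_cap eraser seed_dish sample_tray optics_tray stationery_tray".split():
        r=ctrl.look_for(p,t); print(t,[(round(d["p"],2),np.round(world(p,d["position"]),3).tolist(),pix(p,world(p,d["position"])).round().tolist()) for d in r[:2]])
E
```

```text
{'time': np.float64(0.0), 'qpos': array([ 1.138,  0.287,  1.578, -0.   ,  1.279, -0.15 ]), 'dq': array([ 0.001, -0.   ,  0.001,  0.001, -0.001, -0.   ]), 'joint_efforts': array([-0.0000e+00, -4.0600e+01, -2.9261e+01, -0.0000e+00,  6.0000e-03,
       -0.0000e+00]), 'eef_pos': array([0.188, 0.648, 0.252]), 'tcp_rot': array([ 0.141,  0.99 , -0.001, -0.   ]), 'contact_force': array([ 0.004,  0.002, -1.036]), 'wrist_torque': array([-0.037, -0.017,  0.042]), 'finger_force': np.float64(0.0), 'opening': np.float64(1.0)} 0.022
top [[0.03, -0.99, 0.15, 0.41], [-1.0, -0.02, 0.03, 0.1], [-0.03, -0.15, -0.99, 0.92]] 411.55835953978345
vial_red []
vial_blue [(0.66, [0.453, -0.064, 0.06], [344.0, 242.0])]
objective_can [(0.56, [0.449, 0.156, 0.049], [237.0, 241.0])]
dust_cap [(0.53, [0.464, -0.148, 0.012], [378.0, 239.0])]
eraser [(0.46, [0.465, 0.35, 0.008], [152.0, 233.0])]
seed_dish [(0.69, [0.458, 0.245, 0.001], [199.0, 237.0])]
sample_tray [(0.83, [0.625, 0.085, 0.003], [273.0, 165.0])]
optics_tray [(0.6, [0.614, -0.134, 0.001], [369.0, 172.0])]
stationery_tray [(0.83, [0.626, 0.295, 0.0], [181.0, 163.0])]
side [[-0.95, -0.18, 0.27, 0.28], [-0.32, 0.56, -0.76, 0.82], [-0.02, -0.81, -0.59, 0.59]] 399.3215354253151
vial_red [(0.61, [0.456, 0.066, 0.036], [290.0, 187.0])]
vial_blue [(0.54, [0.454, -0.057, 0.037], [303.0, 161.0]), (0.41, [0.613, -0.125, 0.013], [254.0, 148.0])]
objective_can [(0.79, [0.445, 0.164, 0.042], [283.0, 211.0])]
dust_cap [(0.52, [0.462, -0.142, 0.014], [306.0, 152.0])]
eraser [(0.79, [0.456, 0.358, 0.011], [249.0, 285.0]), (0.62, [0.454, 0.067, 0.033], [290.0, 189.0])]
seed_dish [(0.89, [0.455, 0.242, 0.003], [268.0, 247.0])]
sample_tray [(0.97, [0.631, 0.091, 0.004], [219.0, 191.0]), (0.17, [0.626, 0.287, 0.003], [185.0, 244.0])]
optics_tray [(0.83, [0.612, -0.126, 0.012], [254.0, 148.0])]
stationery_tray [(0.94, [0.626, 0.289, 0.004], [185.0, 244.0])]
```

View pics/top0.png

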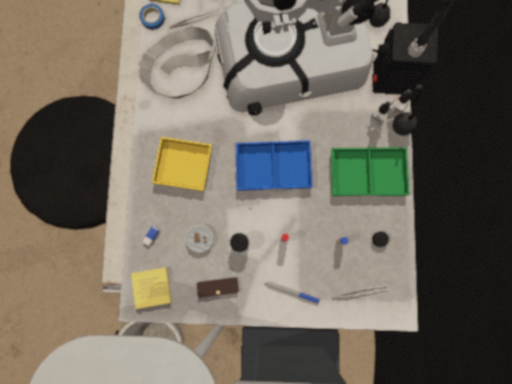

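View pics/side0.png

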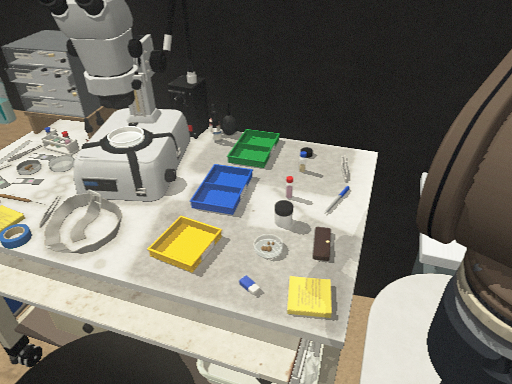

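The top view shows the row: eraser (151,237), dish (201,238), can (239,242), red vial (285,238), blue vial (344,240) and dust cap (380,239). The trays are yellow (183,164), blue (274,166) and green (369,172). The side view agrees. Next I refine these by colour.

Run:
```python
from h import *
P={n:dict(np.load(n+"0.npz")) for n in("top","side")}
p=P["top"]; hsv=cv2.cvtColor(p["color"],cv2.COLOR_RGB2HSV)
def blob(m,box):
    x0,y0,x1,y1=box; k=np.zeros(m.shape,np.uint8); k[y0:y1,x0:x1]=m[y0:y1,x0:x1]
    n,l,st,c=cv2.connectedComponentsWithStats(k); i=1+np.argmax(st[1:,4]); return (l==i).astype(np.uint8),c[i],st[i]
H,S,V=[hsv[...,i].astype(int) for i in range(3)]
for nm,m,box in [("yel",(abs(H-25)<8)&(S>130),(140,120,225,205)),("blue",(abs(H-110)<12)&(S>130),(225,130,320,200)),("green",(abs(H-70)<20)&(S>110),(322,140,415,205))]:
    b,c,st=blob(m,box); cn=max(cv2.findContours(b,0,1)[0],key=cv2.contourArea)
    w=np.array([ray(p,u+0,v+0,0.018)[:2] for u,v in cn[:,0]],np.float32)*1000
    r=cv2.minAreaRect(w); print(nm,np.round(r[0],1),np.round(r[1],1),round(r[2],1),st)
for nm,m,box,z in [("red",(S>120)&((H<8)|(H>172)),(275,225,300,250),.058),("bluecap",(S>120)&(abs(H-112)<15),(335,230,352,252),.058),("can",V<70,(225,228,252,256),.048),("cap",V<70,(366,226,394,252),.014),("er_blue",(S>110)&(abs(H-112)<15),(138,222,165,252),.012),("er_white",(V>185)|((S>110)&(abs(H-112)<15)),(138,222,165,252),.012)]:
    b,c,st=blob(m,box); cn=max(cv2.findContours(b,0,1)[0],key=cv2.contourArea)
    w=np.array([ray(p,u,v,z)[:2] for u,v in cn[:,0]],np.float32)*1000
    r=cv2.minAreaRect(w); print(nm,np.round(c,1),np.round(ray(p,*c,z),3),np.round(r[0],1),np.round(r[1],1),round(r[2],1),st)
a=cv2.resize(p["color"][215:260,130:400],None,fx=2.9,fy=2.9,interpolation=cv2.INTER_CUBIC)
b=cv2.resize(P["side"]["color"][135:300,230:330],None,fx=2.5,fy=2.5,interpolation=cv2.INTER_CUBIC)
im=np.zeros((600,800,3),np.uint8); im[:a.shape[0],:a.shape[1]]=a; im[140:140+b.shape[0],:b.shape[1]]=b
c=cv2.resize(p["color"][125:205,145:265],None,fx=4,fy=4); im[140:460,300:780]=c
cv2.imwrite("pics/crop.png",im[:,:,::-1])
```

```text
yel [620.9 289.4] [118.9 108.3] 82.4 [ 152  137   60   54 2446]
blue [621.9  83.6] [106.1 165. ] 3.3 [ 237  141   75   49 3396]
green [ 613.2 -129.5] [104.5 165.5] 1.3 [ 332  148   77   47 3468]
red [284.7 237. ] [0.459 0.057 0.058] [459.3  56.8] [12.4 12.5] 1.4 [282 234   7   7  39]
bluecap [343.7 240.2] [ 0.456 -0.064  0.058] [456.2 -64.1] [ 8.3 10.4] 1.5 [341 238   6   5  26]
can [239.  242.4] [0.446 0.153 0.048] [446.  152.9] [35.7 33.8] 1.7 [231 234  17  18 238]
cap [379.9 239. ] [ 0.463 -0.151  0.014] [ 463.  -151.3] [30.2 30.7] 89.0 [373 232  15  15 180]
er_blue [151.9 233.3] [0.463 0.349 0.012] [463.1 348.6] [16.1 18.5] 65.5 [147 229  10  10  63]
er_white [151.9 233.3] [0.463 0.349 0.012] [463.1 348.6] [16.1 18.5] 65.5 [147 229  10  10  63]
```

View pics/crop.png

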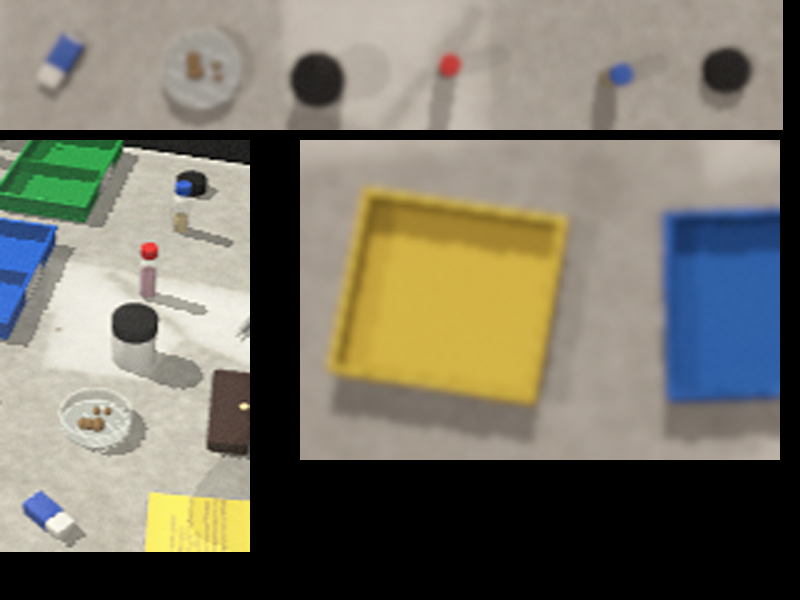

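The crop shows the eraser's blue end at top-right and its white end at bottom-left, with its centre near pixel (150.7,236.7). It also shows the can, the vials and the cap standing free. I'll check these against the side view.

Run:
```python
from h import *
P={n:dict(np.load(n+"0.npz")) for n in("top","side")}; p=P["top"];q=P["side"]
f=lambda x,y: ray(p,130+x/2.9-.3,215+y/2.9-.3,.012)
C=np.array([f(62,35),f(84,44),f(38,80),f(57,92)]); a=(C[0]+C[1])/2-(C[2]+C[3])/2
print("eraser",C.mean(0).round(4),"len",np.linalg.norm(a).round(3),np.linalg.norm(C[1]-C[0]).round(3),"yaw",np.degrees(np.arctan2(a[1],a[0])).round(1))
hsv=cv2.cvtColor(q["color"],cv2.COLOR_RGB2HSV);H,S,V=[hsv[...,i].astype(int) for i in range(3)]
for n,m,b,z in [("red",(S>120)&((H<8)|(H>172)),(280,170,300,192),.053),("blue",(S>110)&(abs(H-112)<15),(296,146,309,160),.053),("er",(S>110)&(abs(H-112)<15),(236,272,262,295),.008),("can",V<60,(272,198,296,222),.045)]:
    x0,y0,x1,y1=b; v,u=np.nonzero(m[y0:y1,x0:x1]); print(n,len(u),ray(q,u.mean()+x0,v.mean()+y0,z).round(3))
print("can in side, cap in side px",pix(q,[.446,.153,.048]),pix(q,[.463,-.151,.014]),pix(q,[.6209,.2894,.02]))
```

```text
eraser [0.4561 0.3513 0.012 ] len 0.04 0.019 yaw -25.7
red 38 [0.46  0.056 0.053]
blue 36 [ 0.455 -0.068  0.053]
er 113 [0.465 0.35  0.008]
can 121 [0.442 0.162 0.045]
can in side, cap in side px [284.17846337 205.73174786] [306.48083614 150.70415623] [185.78813053 238.99868135]
```

Careful with the scale: shifts go in shares of 1000 mm and turns go in shares of 180 degrees. That gives: -340 mm is -0.34, 152 mm is 0.152, 10 degrees is 0.0556.

>>> send_rows(rows="0 0 0.0111 -0.04 -0.025 0.015 0.3; 0 0 0.0222 -0.09 -0.055 0.035 0.3; 0 0 0.0333 -0.14 -0.087 0.06 0.3; 0 0 0.0444 -0.19 -0.118 0.085 0.3; 0 0 0.0556 -0.24 -0.149 0.107 0.3; 0 0 0.0556 -0.29 -0.18 0.128 0.3; 0 0 0.0556 -0.325 -0.201 0.145 0.3; 0 0 0.0556 -0.34 -0.21 0.152 0.3")

```text
time: 2.0
eef_pos: [0.4572, 0.3497, 0.1003]
tcp_rot: [0.228, 0.974, -0.001, -0.001]
contact_force: [-0.1, 0.8, 0.9]
opening: 0.649
finger_force: 0.0
```

```bash
cat >> h.py <<'E'
from scipy.spatial.transform import Rotation as Ro
def go(x,y,z,yaw):  # needed shift in tool axes (mm), turn about tool z (deg), tool-y yaw target
    s=ctrl.get_state(); R=Ro.from_quat(s["tcp_rot"]).as_matrix()
    d=R.T@(np.array([x,y,z])-s["eef_pos"])*1000; w=np.degrees(np.arctan2(R[1,1],R[0,1]))
    print("t",s["time"].round(2),"pos",s["eef_pos"].round(4),"yaw",w.round(1),"zax",R[:,2].round(3),"shift",d.round(1),"turn",round(w-yaw,1),"open",s["opening"].round(2))
E
python3 -c "
from h import *
go(.456,.3515,.026,64)"
```

```text
Traceback (most recent call last):
  File "h.py", line 15, in go
    print("t",s["time"].round(2),"pos",s["eef_pos"].round(4),"yaw",w.round(1),"zax",R[:,2].round(3),"shift",d.round(1),"turn",round(w-yaw,1),"open",s["opening"].round(2))
              ^^^^^^^^^^^^^^^
AttributeError: 'float' object has no attribute 'round'
```

To row units: 75 mm is 0.075, 67 mm is 0.067.

>>> send_rows(rows="0 0 0 0.002 0.001 0.025 0.3; 0 0 0 0.002 0.001 0.05 0.3; 0 0 0 0.002 0.001 0.067 0.3; 0 0 0 0.002 0.001 0.075 0.3; 0 0 0 0.002 0.001 0.075 -1; 0 0 0 0.002 0.001 0.075 -1; 0 0 0 0.002 0.001 0.075 -1; 0 0 0 0.002 0.001 0.075 -1", grip_force=35)

```text
time: 3.0
eef_pos: [0.4556, 0.3539, 0.0275]
tcp_rot: [0.227, 0.974, 0.001, 0.001]
contact_force: [0.1, 0.6, 3.0]
opening: 0.204
finger_force: 35.3
```

```bash
sed -i 's/s\["time"\].round(2)/round(float(s["time"]),2)/; s/s\["eef_pos"\].round/np.array(s["eef_pos"]).round/; s/s\["opening"\].round(2)/round(float(s["opening"]),2)/' h.py
python3 -c "
from h import *
go(.621,.289,.030,64)"
```

```text
t 3.0 pos [0.4556 0.3539 0.0275] yaw 63.8 zax [ 0.002  0.001 -1.   ] shift [-177.    14.8   -2.3] turn -0.2 open 0.2
```

>>> send_rows(rows="0 0 0 0 0 -0.025 -1; 0 0 0 0 0 -0.055 -1; 0 0 0 -0.035 0.003 -0.07 -1; 0 0 0 -0.08 0.007 -0.07 -1; 0 0 0 -0.125 0.011 -0.07 -1; 0 0 0 -0.16 0.014 -0.07 -1; 0 0 0 -0.177 0.015 -0.06 -1; 0 0 0 -0.177 0.015 -0.045 -1")

```text
time: 4.0
eef_pos: [0.6207, 0.2883, 0.0705]
tcp_rot: [0.227, 0.974, 0.0, 0.0]
contact_force: [-0.8, 0.7, -0.0]
opening: 0.196
finger_force: 34.9
```

```bash
python3 -c "
from h import *
go(.621,.289,.032,64)
p=ctrl.read_camera('side'); save(p,'s1.png')"
```

```text
t 4.0 pos [0.6207 0.2883 0.0705] yaw 63.7 zax [ 0.  0. -1.] shift [ 0.   0.7 38.5] turn -0.3 open 0.2
```

View pics/s1.png

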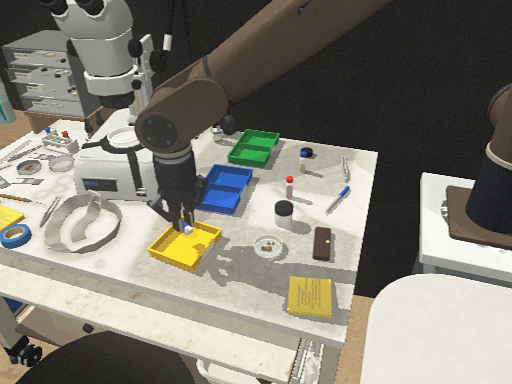

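The eraser is held between the fingers above the yellow tray (187,228), and the dish is unmoved at (268,247). Next I lower and release it.

To row units: 38 mm is 0.038, 37 mm is 0.037.

>>> send_rows(rows="0 0 0 0 0 0.018 -1; 0 0 0 0 0 0.032 -1; 0 0 0 0 0 0.037 -1; 0 0 0 0 0 0.038 -1; 0 0 0 0 0 0.038 -0.1; 0 0 0 0 0 0.038 -0.1; 0 0 0 0 0 0.02 -0.1; 0 0 0 0 0 -0.015 -0.1")

```text
time: 5.05
eef_pos: [0.6194, 0.2884, 0.0864]
tcp_rot: [0.227, 0.974, -0.001, -0.001]
contact_force: [0.0, -0.3, 0.2]
opening: 0.447
finger_force: 0.0
```

```bash
python3 -c "
from h import *
go(.445,.155,.14,0)"
```

```text
t 5.05 pos [0.6194 0.2884 0.0864] yaw 63.8 zax [-0.003 -0.001 -1.   ] shift [  97.7 -196.8  -53.1] turn 63.8 open 0.45
```

To row units: -197 mm is -0.197, -187 mm is -0.187, 64 degrees is 0.3556.

>>> send_rows(rows="0 0 0.0444 0.008 -0.015 -0.025 0.8; 0 0 0.0889 0.022 -0.045 -0.04 0.8; 0 0 0.1333 0.036 -0.074 -0.04 0.8; 0 0 0.1778 0.05 -0.104 -0.04 0.8; 0 0 0.2222 0.064 -0.133 -0.04 0.8; 0 0 0.2667 0.078 -0.162 -0.04 0.8; 0 0 0.3111 0.092 -0.187 -0.04 0.8; 0 0 0.3556 0.098 -0.197 -0.035 0.8")

```text
time: 6.05
eef_pos: [0.4451, 0.1547, 0.1231]
tcp_rot: [0.71, 0.704, 0.001, 0.001]
contact_force: [0.9, -0.8, -0.0]
opening: 0.899
finger_force: 0.0
```

```bash
python3 -c "
from h import *
go(.445,.155,.042,0)
p=ctrl.read_camera('top'); save(p,'t2.png')
for t in ('eraser','seed_dish','objective_can'):
    print(t,[(round(d['p'],2),world(p,d['position']).round(3)) for d in ctrl.look_for(p,t)[:2]])"
```

```text
t 6.05 pos [0.4451 0.1547 0.1231] yaw -0.5 zax [ 0.003  0.    -1.   ] shift [ 0.3 -0.3 81.1] turn -0.5 open 0.9
eraser [(0.55, array([0.628, 0.284, 0.009]))]
seed_dish []
objective_can []
```

View pics/t2.png

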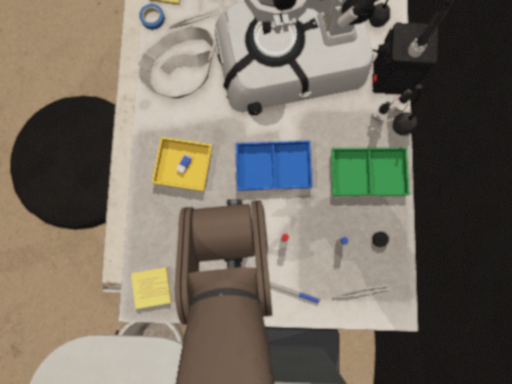

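The eraser lies flat in the yellow tray at (184,164), and the gripper is above the can. Now I lower and grip.

To row units: 81 mm is 0.081, 76 mm is 0.076.

>>> send_rows(rows="0 0 0 0 0 0.03 0.8; 0 0 0 0 0 0.06 0.8; 0 0 0 0 0 0.076 0.8; 0 0 0 0 0 0.081 0.8; 0 0 0 0 0 0.081 -1; 0 0 0 0 0 0.081 -1; 0 0 0 0 0 0.081 -1; 0 0 0 0 0 0.081 -1", grip_force=40)

```text
time: 7.25
eef_pos: [0.4465, 0.1554, 0.0416]
tcp_rot: [0.708, 0.706, 0.001, 0.001]
contact_force: [-0.6, 0.4, 5.2]
opening: 0.468
finger_force: 40.3
```

```bash
python3 -c "
from h import *
go(.614,-.089,.046,0)"
```

```text
t 7.25 pos [0.4465 0.1554 0.0416] yaw -0.2 zax [ 0.003  0.    -1.   ] shift [-243.8  168.4   -4.1] turn -0.2 open 0.47
```

To row units: -230 mm is -0.23, -195 mm is -0.195.

>>> send_rows(rows="0 0 0 0 0 -0.025 -1; 0 0 0 0 0 -0.06 -1; 0 0 0 -0.02 0.015 -0.085 -1; 0 0 0 -0.06 0.045 -0.09 -1; 0 0 0 -0.105 0.075 -0.09 -1; 0 0 0 -0.15 0.105 -0.09 -1; 0 0 0 -0.195 0.135 -0.09 -1; 0 0 0 -0.23 0.16 -0.085 -1")

```text
time: 8.25
eef_pos: [0.6055, -0.0774, 0.1253]
tcp_rot: [0.709, 0.705, 0.0, 0.0]
contact_force: [0.1, 0.8, 0.1]
opening: 0.47
finger_force: 40.6
```

To row units: 50 mm is 0.05, 30 mm is 0.03.

>>> send_rows(rows="0 0 0 -0.014 0.008 0.005 -1; 0 0 0 -0.014 0.008 0.03 -1; 0 0 0 -0.014 0.008 0.05 -1")

```text
time: 8.62
eef_pos: [0.6113, -0.0885, 0.0736]
tcp_rot: [0.708, 0.706, -0.0, -0.001]
contact_force: [-0.4, 0.5, -0.9]
opening: 0.471
finger_force: 40.6
```

```bash
python3 -c "
from h import *
go(.614,-.089,.047,0)
p=ctrl.read_camera('side'); save(p,'s3.png')"
```

```text
t 8.62 pos [ 0.6113 -0.0885  0.0736] yaw -0.2 zax [-0.002  0.001 -1.   ] shift [-0.5  2.7 26.6] turn -0.2 open 0.47
```

View pics/s3.png

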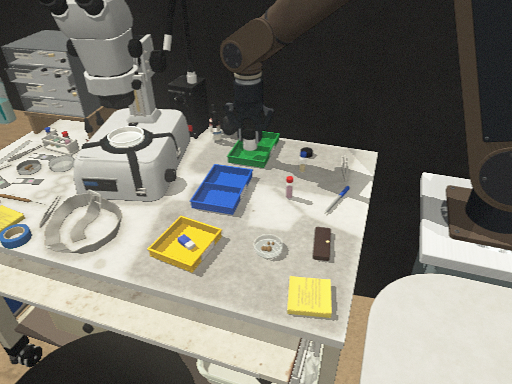

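The can hangs upright above the near green bay (249,143), so I lower and release it.

To row units: 27 mm is 0.027, -25 mm is -0.025.

>>> send_rows(rows="0 0 0 0 0.002 0.012 -1; 0 0 0 0 0.002 0.023 -1; 0 0 0 0 0.002 0.027 -1; 0 0 0 0 0.002 0.027 -1; 0 0 0 0 0.002 0.027 0.4; 0 0 0 0 0.002 0.027 0.4; 0 0 0 0 0.002 0.01 0.4; 0 0 0 0 0.002 -0.025 0.4")

```text
time: 9.68
eef_pos: [0.6135, -0.0891, 0.1003]
tcp_rot: [0.708, 0.706, -0.001, -0.001]
contact_force: [0.1, -0.2, 0.8]
opening: 0.692
finger_force: 0.0
```

```bash
python3 -c "
from h import *
go(.459,.057,.12,0)"
```

```text
t 9.68 pos [ 0.6135 -0.0891  0.1003] yaw -0.2 zax [-0.003  0.001 -1.   ] shift [ 145.5 -155.1  -19.1] turn -0.2 open 0.69
```

To row units: -155 mm is -0.155, 145 mm is 0.145.

>>> send_rows(rows="0 0 0 0.005 -0.005 -0.025 0.3; 0 0 0 0.035 -0.037 -0.03 0.2; 0 0 0 0.07 -0.075 -0.03 0.2; 0 0 0 0.105 -0.112 -0.03 0.2; 0 0 0 0.135 -0.144 -0.03 0.2; 0 0 0 0.145 -0.155 -0.025 0.2; 0 0 0 0.145 -0.155 0 0.2")

```text
time: 10.55
eef_pos: [0.4618, 0.0565, 0.1026]
tcp_rot: [0.708, 0.706, 0.002, 0.003]
contact_force: [0.2, -1.0, -0.7]
opening: 0.601
finger_force: 0.0
```

```bash
python3 -c "
from h import *
go(.4595,.0565,.036,0)"
```

```text
t 10.55 pos [0.4618 0.0565 0.1026] yaw -0.1 zax [ 0.007 -0.001 -1.   ] shift [ 0.1 -2.8 66.6] turn -0.1 open 0.6
```

To row units: 66 mm is 0.066, 61 mm is 0.061.

>>> send_rows(rows="0 0 0 0 -0.001 0.02 0.2; 0 0 0 0 -0.001 0.045 0.2; 0 0 0 0 -0.001 0.061 0.2; 0 0 0 0 -0.001 0.066 0.2; 0 0 0 0 -0.001 0.066 -1; 0 0 0 0 -0.001 0.066 -1; 0 0 0 0 -0.001 0.066 -1; 0 0 0 0 -0.001 0.066 -1", grip_force=30)

```text
time: 11.55
eef_pos: [0.4599, 0.0561, 0.0352]
tcp_rot: [0.708, 0.706, 0.001, 0.001]
contact_force: [0.8, -0.6, 2.9]
opening: 0.194
finger_force: 29.3
```

```bash
python3 -c "
from h import *
go(.620,.124,.041,3)"
```

```text
t 11.55 pos [0.4599 0.0561 0.0352] yaw -0.2 zax [ 0.002 -0.    -1.   ] shift [ 68.4 159.9  -5.4] turn -3.2 open 0.19
```

To row units: 160 mm is 0.16, 145 mm is 0.145.

>>> send_rows(rows="0 0 0 0 0 -0.02 -1; 0 0 0 0 0 -0.045 -1; 0 0 0 0.01 0.022 -0.06 -1; 0 0 0 0.028 0.065 -0.06 -1; 0 0 0 0.046 0.108 -0.06 -1; 0 0 0 0.062 0.145 -0.06 -1; 0 0 0 0.068 0.16 -0.05 -1; 0 0 0 0.068 0.16 -0.035 -1")

```text
time: 12.55
eef_pos: [0.6203, 0.124, 0.0692]
tcp_rot: [0.708, 0.706, 0.001, 0.0]
contact_force: [0.3, -0.9, 0.2]
opening: 0.197
finger_force: 29.4
```

```bash
python3 -c "
from h import *
go(.620,.124,.040,0)
p=ctrl.read_camera('side'); save(p,'s4.png')"
```

```text
t 12.55 pos [0.6203 0.124  0.0692] yaw -0.2 zax [ 0.001  0.    -1.   ] shift [-0.  -0.3 29.2] turn -0.2 open 0.2
```

View pics/s4.png

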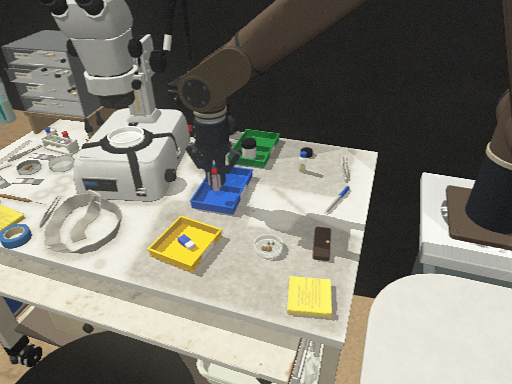

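The red vial hangs upright over the blue +y bay (214,180), and the can stands upright in the green tray (249,148). Next I lower and release the vial.

To row units: -30 mm is -0.03, 29 mm is 0.029.

>>> send_rows(rows="0 0 0 0 0 0.012 -1; 0 0 0 0 0 0.023 -1; 0 0 0 0 0 0.028 -1; 0 0 0 0 0 0.029 -1; 0 0 0 0 0 0.029 -0.2; 0 0 0 0 0 0.029 -0.2; 0 0 0 0 0 0.01 -0.2; 0 0 0 0 0 -0.03 -0.2")

```text
time: 13.6
eef_pos: [0.618, 0.1236, 0.0991]
tcp_rot: [0.708, 0.706, -0.001, -0.001]
contact_force: [1.1, 0.2, -0.3]
opening: 0.399
finger_force: 0.0
```

```bash
python3 -c "
from h import *
go(.456,-.065,.11,0)"
```

```text
t 13.6 pos [0.618  0.1236 0.0991] yaw -0.2 zax [-0.004 -0.    -1.   ] shift [-189.1 -161.4  -10.2] turn -0.2 open 0.4
```

To row units: -189 mm is -0.189, -170 mm is -0.17.

>>> send_rows(rows="0 0 0 -0.005 -0.005 -0.015 0; 0 0 0 -0.04 -0.035 -0.015 0.2; 0 0 0 -0.085 -0.073 -0.015 0.2; 0 0 0 -0.13 -0.112 -0.015 0.2; 0 0 0 -0.17 -0.146 -0.015 0.2; 0 0 0 -0.189 -0.163 -0.015 0.2; 0 0 0 -0.189 -0.163 -0.005 0.2; 0 0 0 -0.189 -0.163 0 0.2")

```text
time: 14.6
eef_pos: [0.4555, -0.0645, 0.0987]
tcp_rot: [0.708, 0.706, 0.0, -0.0]
contact_force: [0.3, 0.4, -0.2]
opening: 0.602
finger_force: 0.0
```

```bash
python3 -c "
from h import *
go(.456,-.065,.036,0)"
```

```text
t 14.6 pos [ 0.4555 -0.0645  0.0987] yaw -0.2 zax [-0.  0. -1.] shift [-0.6  0.6 62.7] turn -0.2 open 0.6
```

To row units: 63 mm is 0.063, 58 mm is 0.058.

>>> send_rows(rows="0 0 0 0 0 0.02 0.2; 0 0 0 0 0 0.043 0.2; 0 0 0 0 0 0.058 0.2; 0 0 0 0 0 0.063 0.2; 0 0 0 0 0 0.063 -1; 0 0 0 0 0 0.063 -1; 0 0 0 0 0 0.063 -1; 0 0 0 0 0 0.063 -1")

```text
time: 15.6
eef_pos: [0.4562, -0.065, 0.0371]
tcp_rot: [0.708, 0.706, 0.0, 0.001]
contact_force: [0.6, 0.0, 2.0]
opening: 0.192
finger_force: 29.3
```

```bash
python3 -c "
from h import *
go(.624,.043,.041,0)"
```

```text
t 15.6 pos [ 0.4562 -0.065   0.0371] yaw -0.2 zax [ 0.002 -0.001 -1.   ] shift [108.6 167.4  -3.7] turn -0.2 open 0.19
```

To row units: 167 mm is 0.167, 108 mm is 0.108.

>>> send_rows(rows="0 0 0 0 0 -0.02 -1; 0 0 0 0 0 -0.045 -1; 0 0 0 0.015 0.024 -0.06 -1; 0 0 0 0.042 0.065 -0.06 -1; 0 0 0 0.07 0.108 -0.06 -1; 0 0 0 0.097 0.15 -0.06 -1; 0 0 0 0.108 0.167 -0.05 -1; 0 0 0 0.108 0.167 -0.035 -1")

```text
time: 16.6
eef_pos: [0.6241, 0.0433, 0.0713]
tcp_rot: [0.708, 0.706, 0.0, 0.001]
contact_force: [-0.2, 0.5, -1.1]
opening: 0.193
finger_force: 29.4
```

```bash
python3 -c "
from h import *
go(.624,.043,.042,0)
p=ctrl.read_camera('side'); save(p,'s5.png')"
```

```text
t 16.6 pos [0.6241 0.0433 0.0713] yaw -0.1 zax [ 0.002 -0.    -1.   ] shift [-0.3 -0.2 29.3] turn -0.1 open 0.19
```

View pics/s5.png

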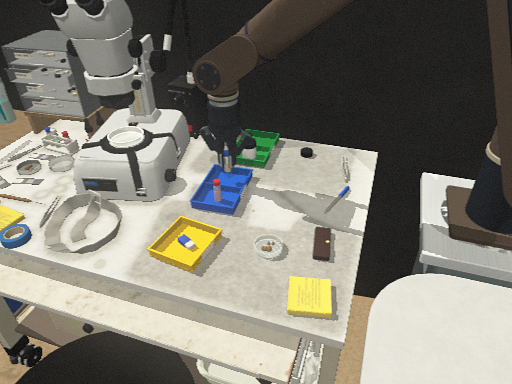

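The red vial stands upright in its bay (217,191), and the blue vial hangs over the other bay (227,160). I lower and release it.

To row units: -30 mm is -0.03, 29 mm is 0.029.

>>> send_rows(rows="0 0 0 0 0 0.012 -1; 0 0 0 0 0 0.023 -1; 0 0 0 0 0 0.028 -1; 0 0 0 0 0 0.029 -1; 0 0 0 0 0 0.029 -0.2; 0 0 0 0 0 0.029 -0.2; 0 0 0 0 0 0.01 -0.2; 0 0 0 0 0 -0.03 -0.2")

```text
time: 17.65
eef_pos: [0.6218, 0.0427, 0.1012]
tcp_rot: [0.708, 0.706, -0.001, -0.001]
contact_force: [0.2, -0.2, 0.2]
opening: 0.399
finger_force: 0.0
```

```bash
python3 -c "
from h import *
go(.463,-.150,.11,0)
p=ctrl.read_camera('side')
print([(round(d['p'],2),world(p,d['position']).round(3)) for d in ctrl.look_for(p,'dust_cap')[:2]])"
```

```text
t 17.65 pos [0.6218 0.0427 0.1012] yaw -0.2 zax [-0.004  0.    -1.   ] shift [-193.3 -158.1   -8.3] turn -0.2 open 0.4
[]
```

To row units: -193 mm is -0.193, -175 mm is -0.175.

>>> send_rows(rows="0 0 0 -0.005 -0.005 -0.02 0; 0 0 0 -0.042 -0.035 -0.02 0.5; 0 0 0 -0.087 -0.072 -0.02 0.5; 0 0 0 -0.133 -0.11 -0.02 0.5; 0 0 0 -0.175 -0.145 -0.02 0.5; 0 0 0 -0.193 -0.16 -0.015 0.5; 0 0 0 -0.193 -0.16 0.01 0.5; 0 0 0 -0.193 -0.16 0.025 0.5")

```text
time: 18.75
eef_pos: [0.4613, -0.1499, 0.0757]
tcp_rot: [0.709, 0.706, -0.0, -0.001]
contact_force: [0.3, 0.4, 0.5]
opening: 0.752
finger_force: 0.0
```

```bash
python3 -c "
from h import *
go(.463,-.150,.025,0)"
```

```text
t 18.75 pos [ 0.4613 -0.1499  0.0757] yaw -0.3 zax [-0.001  0.001 -1.   ] shift [-0.2  1.8 50.7] turn -0.3 open 0.75
```

To row units: 51 mm is 0.051, 48 mm is 0.048.

>>> send_rows(rows="0 0 0 0 0.001 0.02 0.5; 0 0 0 0 0.001 0.038 0.5; 0 0 0 0 0.001 0.048 0.5; 0 0 0 0 0.001 0.051 0.5; 0 0 0 0 0.001 0.051 -1; 0 0 0 0 0.001 0.051 -1; 0 0 0 0 0.001 0.051 -1; 0 0 0 0 0.001 0.051 -1")

```text
time: 19.75
eef_pos: [0.464, -0.1502, 0.0262]
tcp_rot: [0.708, 0.706, 0.0, 0.001]
contact_force: [-0.4, 0.8, 4.8]
opening: 0.392
finger_force: 30.2
```

```bash
python3 -c "
from h import *
go(.612,-.170,.03,0)"
```

```text
t 19.75 pos [ 0.464  -0.1502  0.0262] yaw -0.2 zax [ 0.002 -0.001 -1.   ] shift [-19.3 148.1  -3.6] turn -0.2 open 0.39
```

To row units: 148 mm is 0.148, 135 mm is 0.135.

>>> send_rows(rows="0 0 0 0 0 -0.02 -1; 0 0 0 0 0 -0.05 -1; 0 0 0 -0.003 0.022 -0.06 -1; 0 0 0 -0.008 0.06 -0.06 -1; 0 0 0 -0.013 0.1 -0.06 -1; 0 0 0 -0.017 0.135 -0.06 -1; 0 0 0 -0.019 0.148 -0.05 -1; 0 0 0 -0.019 0.148 -0.035 -1")

```text
time: 20.75
eef_pos: [0.612, -0.1696, 0.06]
tcp_rot: [0.708, 0.706, 0.0, 0.001]
contact_force: [-0.2, -0.3, -0.1]
opening: 0.389
finger_force: 30.0
```

```bash
python3 -c "
from h import *
go(.612,-.170,.031,0)
p=ctrl.read_camera('side'); save(p,'s6.png')"
```

```text
t 20.75 pos [ 0.612  -0.1696  0.06  ] yaw -0.2 zax [ 0.001 -0.001 -1.   ] shift [-0.4 -0.1 29. ] turn -0.2 open 0.39
```

View pics/s6.png

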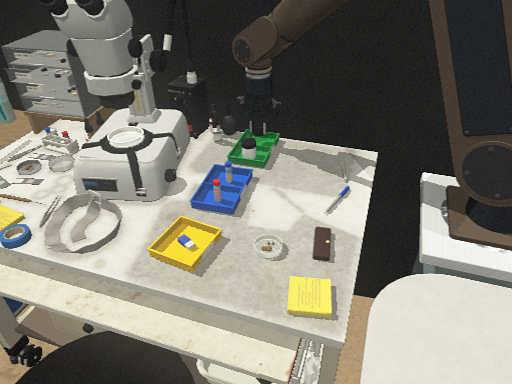

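Both vials stand upright at (217,191) and (228,172). The cap is held over the far green bay (259,132), so I release it and retreat.

To row units: 29 mm is 0.029, -25 mm is -0.025.

>>> send_rows(rows="0 0 0 0 0 0.012 -1; 0 0 0 0 0 0.024 -1; 0 0 0 0 0 0.029 -1; 0 0 0 0 0 0.029 -1; 0 0 0 0 0 0.029 0.2; 0 0 0 0 0 0.029 0.2; 0 0 0 0 0 0.01 0.2; 0 0 0 0 0 -0.025 0.2")

```text
time: 21.8
eef_pos: [0.6104, -0.169, 0.0856]
tcp_rot: [0.708, 0.706, -0.0, -0.001]
contact_force: [0.8, 0.9, 0.6]
opening: 0.602
finger_force: 0.0
```

To row units: -130 mm is -0.13, -105 mm is -0.105.

>>> send_rows(rows="0 0 0 0 0 -0.04 0.2; 0 0 0 0 -0.02 -0.07 0.2; 0 0 0 -0.005 -0.065 -0.09 0.2; 0 0 0 -0.01 -0.105 -0.09 0.2; 0 0 0 -0.02 -0.13 -0.09 0.2; 0 0 0 -0.02 -0.13 -0.09 0.2")

```text
time: 22.55
eef_pos: [0.4805, -0.1894, 0.177]
tcp_rot: [0.709, 0.705, 0.0, 0.001]
contact_force: [-0.4, 0.4, 0.3]
opening: 0.6
finger_force: 0.0
```

Run:
```python
from h import *
print(ctrl.get_state()["time"])
for n in("top","side"):
    p=ctrl.read_camera(n); c=p["color"][120:260,130:420] if n=="top" else p["color"][110:280,130:330]
    save({"color":cv2.resize(c,None,fx=2.7,fy=2.7,interpolation=cv2.INTER_CUBIC)},n+"7.png")
    if n=="side": print([(round(d["p"],2),world(p,d["position"]).round(3)) for d in ctrl.look_for(p,"seed_dish")[:1]])
```

```text
22.55
[(0.57, array([0.457, 0.244, 0.003]))]
```

View pics/top7.png

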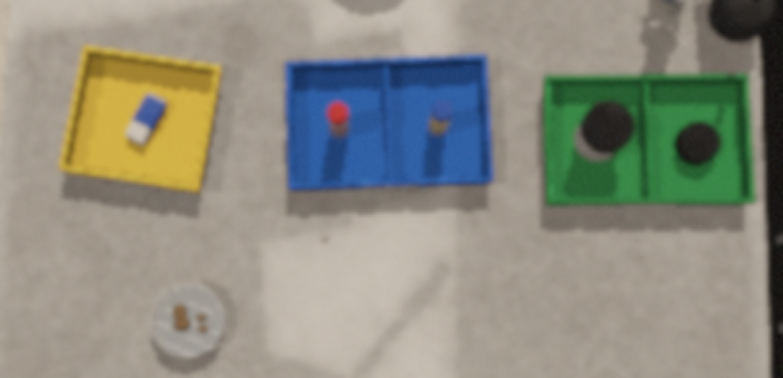

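View pics/side7.png

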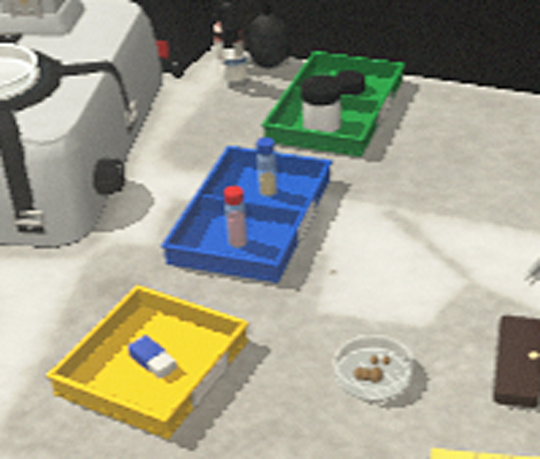

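Everything is in place. The eraser is at (147,120) in the yellow tray, and the vials are upright at (338,115) and (440,115) in the blue tray. The can is at (605,130) and the cap at (698,143) in separate green bays, and the dish has not moved.

```bash
python3 -c "
from plant import ctrl
print(ctrl.sign_off())"
```

```text
the job is handed in; nothing more can be done
None
```

I sorted all five things into their trays and handed the job in; the final pictures show both vials and the can upright, the dust cap and eraser flat, and the seed dish where it started.

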